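Find the bowed floor block by rocking it on the surface plate

ROBOT

A 6-joint arm with a two-finger parallel gripper is mounted at the origin on the work surface. World frame = base frame: x ahead of the robot, y to its left, z up, the work surface at z = 0. Lengths are in mm, angles in degrees, forces in N, time in s.
With the tool pointing down it reaches from about 300 to 850 mm from the base axis. Payload 4.2 kg.
Tool frame: the origin (TCP) lies between the finger pads; the fingertips stand 14 mm ahead of it and the grasp point (between the pads) lies 5 mm behind it; z points along the fingers, y is the line along which they close (so a half turn about z gives the same grasp; the last joint's range is limited). The gripper opens to 91 mm and grips with 3 to 60 N. Pads are 32 mm wide; open, the fingers measure 118 mm over their backs; the gripper's body (76 mm by 178 mm) begins 60 mm behind the grasp point.
Start: joints at [72.422, 18.312, 89.639, -0, 72.044, -1.146], TCP at [162.66, 551.528, 227.976] pointing down, gripper open.
Joint ranges: [-177.97, 177.97], [-48.28, 115.42], [12.27, 149.76], [-77.06, 257.06], [2.81, 150.46], [-146.56, 146.56]. Speed limits (degrees/s): [147.25, 147.25, 180, 180, 180, 180].

INTERFACE

Orientations are given as [roll, pitch, yaw] about the fixed x, y, z axes, in that order (R = Rz(yaw) Ry(pitch) Rx(roll)).
In Python, from workcell import * gives the robot as it stands. The module is installed in compiled form; this text tells all that it offers.
- The arm moves only by the tool send_rows, never from a script. Its argument "deltas" is a list of rows, each a list of 2 entries, a list of its own where there are three numbers: the shift along the tool's x, y, z normalised to -1 to 1, where 1 is 0.5 m, then the turn, a rotation vector about the tool's x, y, z normalised to -1 to 1, where 1 is 0.5 rad. A call has 1 to 10 rows; each row shifts and turns the commanded pose from where the row before left it, along the tool's axes as they then stand; what a row does not reach is not made up. A row lasts 1/10 s, in which the tool goes at most 50 mm and 8.59 degrees, less where a joint would pass 70% of its speed; a pose out of reach is approached as far as the arm can. A call with a number of a shift or a turn outside -1 to 1 is refused whole. A call with a gripper value outside its range is refused whole. "grip" is the closure, from 0 (fully open) to 1 (shut), set as the call begins (left out, the last holds). The fingers move at their own pace and stop on an object; "grip_force" is the grip in N (left out, the last holds). Time passes only in rows, so rows that do not move let the fingers close. It gives the time, the measured TCP pose, the force, the opening and the grip force at its end, in the units of the state.
- state(): the state, without advancing time (a new reading comes with each control period).
- grab_frame(name): name is "scene" or "top" or "wrist"; returns the picture (420x560x3 uint8, red, green, blue); there is no depth.
- calibration(name): a dict with "mtx" (3x3 intrinsics, pixels), "R" (3x3) and "t" (3): a world point X has camera coordinates R X + t. Camera axes: x right, y down, z forward; pixel columns grow to the right and rows downward; lengths in mm; the calibration is good to about 2 mm. A picture is of the moment at which its call begins: read the wrist's pose just before it. calibration takes no time and is no camera call; for the wrist camera it gives the pose at the moment of the call.
- job_done(): hands the job in; it is judged then, once.
Trained networks look in the newest picture that a camera, given by its name, has taken for a name from the list of things; names that differ only in an ending like _2 or _b are one class to them, and where a whole thing is asked for, a point or a joint stands for the part that bears it (a point fixed in the world has none). Each returns a list of dicts, best first, with "p" (0 to 1); they miss things now and then, are a little off and sometimes report something else, mostly with a low value. They report only what shows in the picture. A call takes as long as a camera call. They do not tell look-alikes from the thing itself.
- trace(camera, label): "pixels" (420x560 bool, what is visible of it) and "bbox" ([left, top, width, height] in pixels, round what is visible of it).
The state is a dict: "time_s": time; "qpos": joint angles; "qvel": joint speeds; "effort": joint torques, N m; "ee_pos": TCP position; "ee_rot": TCP orientation; "force": force on the tool from outside, world axes, zero at the start; "torque": the same for the moment, N m; "gripper_width": finger opening in mm; "gripper_force": force on a finger pad.
Only numpy, scipy, OpenCV 4.12 (cv2) and the standard library are available. Lean on these libraries where they do the work, as an engineer would, in place of code of your own. Each camera call takes 0.05 s, during which the arm holds its last target. There are 200 camera calls.

TASK

Three wooden floor blocks lie on the flat steel plate, and one of them is bowed underneath. Find out which by pressing gently on their ends: press the bowed one down at an end and hold it rocked for a moment while it is still on the plate, then lay it gently, right way up, across the two battens in the middle of the grey tray. Leave the two flat blocks where they lie and do not disturb the other things on the bench.

Things in the scene. Friction and masses are not known exactly. Their poses are not given: they have to be found in the camera images.
- block_a: One of three wooden floor blocks, alike to the eye: 170 x 60 x 16 mm, pale wood, 0.08 to 0.17 kg. Origin at the centre of its underside (top 16 mm above), x along its length, y across its 60 mm width, z up. It lies level on the plate; its top is planed flat. It may be the bowed one or a flat one: see the plate.
- block_b: One of three wooden floor blocks, alike to the eye: 170 x 60 x 16 mm, pale wood, 0.08 to 0.17 kg. Origin at the centre of its underside (top 16 mm above), x along its length, y across its 60 mm width, z up. It lies level on the plate; its top is planed flat. It may be the bowed one or a flat one: see the plate.
- block_c: One of three wooden floor blocks, alike to the eye: 170 x 60 x 16 mm, pale wood, 0.08 to 0.17 kg. Origin at the centre of its underside (top 16 mm above), x along its length, y across its 60 mm width, z up. It lies level on the plate; its top is planed flat. It may be the bowed one or a flat one: see the plate.
- plate: Fixed steel plate, 260 (x) by 370 (y), 30 mm thick; origin under its centre, on the bench. The blocks lie on it side by side, some 120 mm apart in y, lengths roughly along x. The bowed block rests on the middle 44 mm of its length, its underside rising to 4 mm clear at both ends: pressed within 30 mm of an end it rocks under about 1 N until that end touches (0.06 rad); a flat one stays level.
- tray: Fixed empty grey tray, left or right of the plate, 215 (x) by 150 (y) by 35 mm, walls 4 mm; origin under its centre, on the bench. Across its floor run two wooden battens along y, at x = -60 and +60 mm, tops 17 mm above the origin; a block lies on both, lengthwise in x, right way up: a flat one with its underside at 17 mm, the bowed one with its middle hanging 2 to 3 mm lower.
- toolbox: Fixed blue toolbox, 220 x 130 x 70 mm with a handle on top up to 92 mm high, on the other side of the plate from the tray. Origin at the centre of its underside.
- straightedge: Bystander: aluminium straightedge, 20 x 200 x 8 mm, lying across the far (+x) edge of the plate, beyond the blocks. Leave alone.
- jar: Bystander: glass jar, 64 mm across, 80 mm high, on the bench beyond the plate. Leave alone.
- tape: Bystander: cardboard ring of tape, 96 mm across, 45 mm high, beyond the plate. Leave alone.
- glue: Bystander: white glue bottle, 56 mm across, 130 mm high, beyond the plate. Leave alone.
- hammer: Bystander: hammer 280 mm long lying beyond the plate. Leave alone.
- mug: Bystander: white mug, 80 mm across, 90 mm high, far to the right. Leave alone.
- wrench: Bystander: wrench 200 mm long lying far to the left. Leave alone.
Not all that is in view belongs to the job. What is shaped like the block_b but blue or pink is not meant.

How it is judged (in metres and radians):
On the way:
1. a block, still on the plate, is held rocked over by pressing one of its ends down (((angle between block_a's own z axis and vertical between 0.03 and 0.09 rad and contact force between block_a and plate above 2.8 N and contact force between the fingers and block_a above 0.8 N) or (angle between block_b's own z axis and vertical between 0.03 and 0.09 rad and contact force between block_b and plate above 2.8 N and contact force between the fingers and block_b above 0.8 N) or (angle between block_c's own z axis and vertical between 0.03 and 0.09 rad and contact force between block_c and plate above 2.8 N and contact force between the fingers and block_c above 0.8 N))), for 0.2 s.
At the end, for the whole second after the job is handed in: The bowed block lies at rest, level and right way up on both battens of the tray, its middle hanging below their tops, lengthwise (0.35 rad), within 30 mm of the middle along and 50 mm across; the flat blocks are within 20 mm, the other things within 30 mm, of where they started (((x of block_a in the frame of tray between -0.03 and 0.03 m and y of block_a in the frame of tray between -0.05 and 0.05 m and z of block_a in the frame of tray between 0.0125 and 0.0158 m and angle between block_a's own z axis and vertical below 0.06 rad and angle between the x axis of block_a and the x axis of tray, either way round below 0.35 rad and linear speed of block_a below 0.02 m/s and distance of each of block_b, block_c from where it was at the start of the episode below 0.02 m) or (x of block_b in the frame of tray between -0.03 and 0.03 m and y of block_b in the frame of tray between -0.05 and 0.05 m and z of block_b in the frame of tray between 0.0125 and 0.0158 m and angle between block_b's own z axis and vertical below 0.06 rad and angle between the x axis of block_b and the x axis of tray, either way round below 0.35 rad and linear speed of block_b below 0.02 m/s and distance of each of block_a, block_c from where it was at the start of the episode below 0.02 m) or (x of block_c in the frame of tray between -0.03 and 0.03 m and y of block_c in the frame of tray between -0.05 and 0.05 m and z of block_c in the frame of tray between 0.0125 and 0.0158 m and angle between block_c's own z axis and vertical below 0.06 rad and angle between the x axis of block_c and the x axis of tray, either way round below 0.35 rad and linear speed of block_c below 0.02 m/s and distance of each of block_a, block_b from where it was at the start of the episode below 0.02 m)) and distance of each of straightedge, jar, tape, glue, hammer, mug, wrench from where it was at the start of the episode below 0.03 m); the robot touches nothing.
It fails at once if a block is dropped or thrown (faster than 0.7 m/s out of the fingers) ((linear speed of block_a above 0.7 m/s and contact force between the fingers and block_a below 0.01 N) or (linear speed of block_b above 0.7 m/s and contact force between the fingers and block_b below 0.01 N) or (linear speed of block_c above 0.7 m/s and contact force between the fingers and block_c below 0.01 N)).
It fails at once if a bystander is knocked over or moved more than 60 mm (distance of any of straightedge, jar, tape, glue, hammer, mug, wrench from where it was at the start of the episode above 0.06 m or angle between any of jar, glue, mug's own z axis and vertical above 0.6 rad).
It also fails if it takes over 51 s, if anything falls off the work surface, if the arm or the gripper's body presses on something with over 40 N, if the wrist force passes 120 N, or if a joint passes its speed limit or range.

## Working session

There is one attempt and no reset: what is moved stays moved. The work goes in short steps, Python scripts to look and compute and a tool call to move; the robot and the scene stay as the last step left them, time stands still between calls to the robot, and variables do not carry over. Pictures are saved under pics/ and viewed, at most 10 in all, crops included, and the job is handed in when it is done.

Besides the shell and the picture viewer there is one more tool, called after "Call:" by a JSON object that holds its "name" and its "arguments". send_rows: Moves the arm, as the interface text tells. Scaled input: -1 to 1 covers 0.5 m each way for a shift and 0.5 rad each way for a turn. Its arguments: {"type":"object","properties":{"deltas":{"type":"array","items":{"type":"array"}},"grip":{"type":"number"},"grip_force":{"type":"number"}},"required":["deltas"]}

```bash
mkdir -p pics
python3 - <<'E'
from workcell import *
import cv2, numpy as np
s=state(); print(s['time_s'],s['ee_pos'],s['ee_rot'],s['force'])
a=grab_frame("scene"); b=grab_frame("top")
cv2.imwrite("pics/scene.png",a[:,:,::-1]); cv2.imwrite("pics/top.png",b[:,:,::-1])
for cam in ("scene","top"):
    c=calibration(cam); print(cam,np.round(c["mtx"],1).tolist(),np.round(-c["R"].T@c["t"]).tolist())
    for l in ("block_a","tray","plate"):
        for d in trace(cam,l): print(l,round(d['p'],2),d['bbox'],[np.round(v).tolist() for v in cv2.minAreaRect(np.argwhere(d['pixels'])[:,::-1].astype(np.float32))[:2]])
E
```

```text
0.0 [162.53091539 551.04596614 227.1314347 ] [-1.79899606e+02 -1.57209944e-04  1.63565690e+02] [-0.8567935  -0.38881155 -0.39627272]
scene [[488.5, 0.0, 279.7], [0.0, 488.5, 205.9], [0.0, 0.0, 1.0]] [1170.0, 948.0, 911.0]
block_a 0.91 [285.5, 219.3, 52.7, 39.8] [[314.0, 240.0], [21.0, 55.0]]
block_a 0.74 [250.5, 205.7, 58.9, 35.6] [[279.0, 222.0], [18.0, 57.0]]
block_a 0.73 [379.8, 222.1, 52.0, 38.5] [[407.0, 238.0], [21.0, 53.0]]
block_a 0.67 [272.2, 153.7, 51.1, 13.1] [[297.0, 158.0], [12.0, 48.0]]
block_a 0.65 [231.0, 189.8, 49.2, 32.1] [[254.0, 204.0], [18.0, 54.0]]
tray 0.9 [175.2, 143.9, 75.7, 42.0] [[215.0, 164.0], [35.0, 73.0]]
plate 0.92 [207.5, 185.1, 152.6, 101.4] [[281.0, 230.0], [137.0, 79.0]]
plate 0.56 [158.3, 126.1, 33.5, 31.7] [[176.0, 142.0], [31.0, 33.0]]
top [[478.3, 0.0, 280.8], [0.0, 478.3, 209.0], [0.0, 0.0, 1.0]] [272.0, -21.0, 1460.0]
block_a 0.82 [347.4, 276.6, 40.7, 68.4] [[366.0, 308.0], [21.0, 59.0]]
block_a 0.74 [171.1, 275.3, 23.6, 60.3] [[181.0, 307.0], [59.0, 21.0]]
block_a 0.73 [248.9, 185.8, 23.1, 52.0] [[261.0, 210.0], [55.0, 20.0]]
block_a 0.64 [205.3, 195.7, 33.1, 59.2] [[222.0, 223.0], [57.0, 21.0]]
block_a 0.42 [363.6, 127.2, 22.2, 26.6] [[376.0, 139.0], [18.0, 27.0]]
tray 0.87 [376.5, 181.4, 56.4, 73.6] [[405.0, 218.0], [72.0, 54.0]]
tray 0.32 [192.4, 161.0, 138.8, 102.0] [[261.0, 212.0], [86.0, 134.0]]
plate 0.76 [191.6, 161.3, 141.0, 103.2] [[261.0, 212.0], [86.0, 134.0]]
```

View pics/top.png

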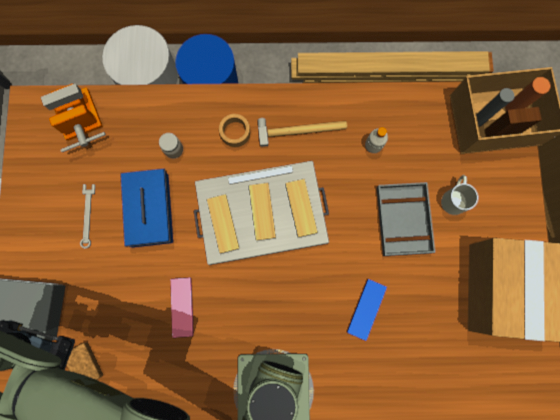

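View pics/scene.png

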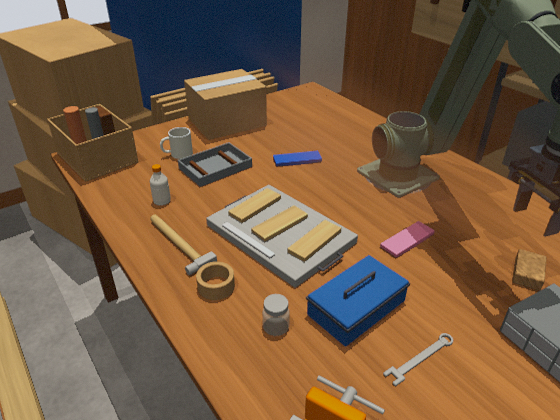

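The top view shows the blocks on the plate at about (222,223), (261,210) and (301,208). The tray is at (405,218) on the right, the toolbox at (146,208) on the left, and the straightedge at (260,175). The pink and blue look-alikes lie on the bench.

```bash
cat > h.py <<'E'
from workcell import *
import cv2, numpy as np
def ray(c,uv):
    d=c["R"].T@np.linalg.inv(c["mtx"])@np.array([uv[0],uv[1],1.]); return -c["R"].T@c["t"], d
def atz(c,uv,z):
    o,d=ray(c,uv); return o+d*(z-o[2])/d[2]
def tri(c1,u1,c2,u2):
    A=[];b=[]
    for c,u in((c1,u1),(c2,u2)):
        o,d=ray(c,u); d=d/np.linalg.norm(d); P=np.eye(3)-np.outer(d,d); A.append(P); b.append(P@o)
    return np.linalg.lstsq(np.vstack(A),np.hstack(b),rcond=None)[0]
def blobs(img,amin,amax,roi=None):
    hsv=cv2.cvtColor(img,cv2.COLOR_RGB2HSV); m=cv2.inRange(hsv,(15,75,150),(30,255,255))
    if roi is not None: m&=roi
    m=cv2.morphologyEx(m,cv2.MORPH_OPEN,np.ones((3,3),np.uint8))
    n,l,st,ce=cv2.connectedComponentsWithStats(m)
    out=[]
    for i in range(1,n):
        if amin<st[i,4]<amax: out.append((l==i))
    return out
def rect(m): return cv2.minAreaRect(np.argwhere(m)[:,::-1].astype(np.float32))
E
python3 - <<'E'
from h import *
im={k:cv2.imread(f"pics/{k}.png")[:,:,::-1].copy() for k in("scene","top")}
C={k:calibration(k) for k in im}
box={"scene":(205,183,365,290),"top":(188,158,335,266)}
R={}
for k in im:
    roi=np.zeros((420,560),np.uint8); x0,y0,x1,y1=box[k]; roi[y0:y1,x0:x1]=255
    R[k]=[]
    for m in blobs(im[k],300,3000,roi):
        r=rect(m); R[k].append(np.argwhere(m)[:,::-1].mean(0)); 
        q=np.array([atz(C[k],p,46) for p in cv2.boxPoints(r)]); L=[q[1]-q[0],q[2]-q[1]]; e=max(L,key=np.linalg.norm)
        print(k,np.round(R[k][-1],1),m.sum(),"ctr@46",np.round(atz(C[k],R[k][-1],46)),[round(np.linalg.norm(v)) for v in L],"yaw",round(np.degrees(np.arctan2(e[1],e[0]))%180,1))
for u in R["top"]:
    for v in R["scene"]:
        X=tri(C["top"],u,C["scene"],v)
        if abs(X[2]-46)<25: print(np.round(X))
# tray
im2=C
for k in("top","scene"):
    grab_frame(k); d=trace(k,"tray")[0]; r=rect(d['pixels']); hull=cv2.boxPoints(r)
    print(k,"tray rim corners@35",[np.round(atz(C[k],p,35))[:2].tolist() for p in hull], np.round(atz(C[k],r[0],35)))
    p=trace(k,"plate")[0]; 
    ap=cv2.approxPolyDP(cv2.convexHull(np.argwhere(p['pixels'])[:,::-1].astype(np.float32)),6,True)[:,0]
    print(k,"plate@30",[np.round(atz(C[k],q,30))[:2].tolist() for q in ap])
    ap=cv2.approxPolyDP(cv2.convexHull(np.argwhere(d['pixels'])[:,::-1].astype(np.float32)),3,True)[:,0]
    print("tray poly",ap.tolist(),[np.round(atz(C[k],q,35))[:2].tolist() for q in ap])
E
```

```text
scene [253.9 203.2] 634 ctr@46 [534. -89.  46.] [190, 73] yaw 12.5
scene [278.9 221.4] 736 ctr@46 [524.  29.  46.] [190, 71] yaw 7.5
scene [313.9 238.4] 839 ctr@46 [489. 148.  46.] [194, 72] yaw 15.2
top [301.1 207.6] 1111 ctr@46 [532. -90.  46.] [61, 171] yaw 12.0
top [261.9 211.1] 1118 ctr@46 [522.  28.  46.] [61, 171] yaw 6.8
top [222.5 223.5] 1144 ctr@46 [486. 146.  46.] [61, 171] yaw 14.2
[532. -90.  44.]
[523.  28.  44.]
[487. 146.  43.]
top tray rim corners@35 [[603.0, -319.0], [616.0, -481.0], [395.0, -486.0], [382.0, -329.0]] [ 497. -404.   35.]
top plate@30 [[432.0, -167.0], [367.0, 190.0], [467.0, 227.0], [618.0, 233.0], [681.0, -121.0], [573.0, -165.0]]
tray poly [[434.0, 251.0], [382.0, 253.0], [378.0, 185.0], [427.0, 183.0]] [[397.0, -485.0], [393.0, -329.0], [601.0, -327.0], [606.0, -478.0]]
scene tray rim corners@35 [[608.0, -481.0], [323.0, -502.0], [409.0, -289.0], [662.0, -285.0]] [ 507. -384.   35.]
scene plate@30 [[375.0, 202.0], [634.0, 252.0], [681.0, -126.0], [426.0, -173.0]]
tray poly [[251.0, 160.0], [246.0, 168.0], [200.0, 185.0], [178.0, 164.0], [182.0, 158.0], [227.0, 142.0]] [[393.0, -329.0], [436.0, -293.0], [615.0, -288.0], [616.0, -451.0], [586.0, -481.0], [395.0, -492.0]]
```

Call:
{"name": "send_rows", "arguments": {"deltas": [[[0, 0, 0], [0, 0, -0.267]], [[0, 0, 0], [0, 0, -0.267]], [[0, 0, 0], [0, 0, -0.267]], [[0, 0, 0], [0, 0, -0.267]], [[-0.0245, -0.0785, 0], [0, 0, 0]], [[-0.0245, -0.0785, 0], [0, 0, 0]], [[-0.0245, -0.0785, 0], [0, 0, 0]], [[-0.0245, -0.0785, 0], [0, 0, 0]], [[-0.0245, -0.0785, 0], [0, 0, 0]], [[-0.0245, -0.0785, 0], [0, 0, 0]]], "grip": 1, "grip_force": 10}}

```text
time_s: 1.7
ee_pos: [292.2, 339.8, 228.2]
ee_rot: [180.0, 0.0, -165.8]
force: [0.4, 0.1, -0.2]
gripper_width: 14.3
gripper_force: 0.0
```

Call:
{"name": "send_rows", "arguments": {"deltas": [[[-0.0245, -0.0785, 0], [0, 0, 0]], [[-0.0245, -0.0785, 0], [0, 0, 0]], [[-0.0245, -0.0785, 0], [0, 0, 0]], [[-0.0245, -0.0785, 0], [0, 0, 0]], [[-0.0245, -0.0785, 0], [0, 0, 0]], [[-0.0245, -0.0785, 0], [0, 0, 0]], [[0, 0, 0.07], [0, 0, 0]], [[0, 0, 0.07], [0, 0, 0]], [[0, 0, 0.07], [0, 0, 0]], [[0, 0, 0], [0, 0, 0]]]}}

```text
time_s: 2.7
ee_pos: [417.3, 129.7, 119.6]
ee_rot: [-180.0, -0.5, -165.9]
force: [0.1, 0.1, 1.3]
gripper_width: 0.6
gripper_force: 0.0
```

Call:
{"name": "send_rows", "arguments": {"deltas": [[[-0.007, 0, 0.05], [0, 0, 0]], [[0, 0, 0.04], [0, 0, 0]], [[0, 0, 0.01], [0, 0, 0]], [[0, 0, 0], [0, 0, 0]], [[0, 0, 0], [0, 0, 0]]]}}

```text
time_s: 3.2
ee_pos: [424.9, 132.1, 74.4]
ee_rot: [180.0, 0.2, -165.8]
force: [0.2, -0.2, -0.2]
gripper_width: 0.6
gripper_force: 0.0
```

Call:
{"name": "send_rows", "arguments": {"deltas": [[[0, 0, 0.004], [0, 0, 0]], [[0, 0, 0.004], [0, 0, 0]], [[0, 0, 0.002], [0, 0, 0]], [[0, 0, 0.002], [0, 0, 0]], [[0, 0, 0], [0, 0, 0]]]}}

```text
time_s: 3.7
ee_pos: [423.7, 131.7, 66.9]
ee_rot: [180.0, -0.0, -165.8]
force: [0.3, -0.2, -1.3]
gripper_width: 0.4
gripper_force: 0.0
```

Call:
{"name": "send_rows", "arguments": {"deltas": [[[0, 0, 0.006], [0, 0, 0]], [[0, 0, 0.004], [0, 0, 0]], [[0, 0, 0.002], [0, 0, 0]], [[0, 0, 0], [0, 0, 0]]]}}

```text
time_s: 4.1
ee_pos: [423.7, 131.6, 60.7]
ee_rot: [180.0, -0.0, -165.8]
force: [-0.4, 0.7, 0.1]
gripper_width: 0.4
gripper_force: 0.0
```

Call:
{"name": "send_rows", "arguments": {"deltas": [[[0, 0, 0.002], [0, 0, 0]], [[0, 0, 0], [0, 0, 0]], [[0, 0, 0], [0, 0, 0]]]}}

```text
time_s: 4.4
ee_pos: [423.9, 131.7, 60.3]
ee_rot: [180.0, 0.0, -165.8]
force: [-0.9, 0.3, 4.8]
gripper_width: 1.0
gripper_force: 2.3
```

Call:
{"name": "send_rows", "arguments": {"deltas": [[[0, 0, 0.002], [0, 0, 0]], [[0, 0, 0], [0, 0, 0]], [[0, 0, 0], [0, 0, 0]]]}}

```text
time_s: 4.7
ee_pos: [423.9, 131.7, 60.2]
ee_rot: [180.0, 0.0, -165.8]
force: [-3.9, -0.9, 14.4]
gripper_width: 0.4
gripper_force: 7.3
```

Left block is flat: the contact was stiff, 14 N with no sink. Next is the middle one.

Call:
{"name": "send_rows", "arguments": {"deltas": [[[0, 0, -0.02], [0, 0, 0]], [[0, 0, -0.06], [0, 0, 0]], [[0, 0, 0], [0, 0, 0.25]], [[-0.0091, -0.0574, 0], [0, 0, 0]], [[-0.0091, -0.0574, 0], [0, 0, 0]], [[-0.0091, -0.0574, 0], [0, 0, 0]], [[-0.0091, -0.0574, 0], [0, 0, 0]], [[0, 0, 0.04], [0, 0, 0]], [[0, 0, 0.026], [0, 0, 0]], [[0, 0, 0], [0, 0, 0]]]}}

```text
time_s: 5.7
ee_pos: [454.7, 19.6, 64.7]
ee_rot: [180.0, -0.2, -173.0]
force: [0.2, -0.5, -0.4]
gripper_width: 0.7
gripper_force: 0.0
```

Call:
{"name": "send_rows", "arguments": {"deltas": [[[0, 0, 0.006], [0, 0, 0]], [[0, 0, 0.004], [0, 0, 0]], [[0, 0, 0], [0, 0, 0]], [[0, 0, 0], [0, 0, 0]]]}}

```text
time_s: 6.1
ee_pos: [456.2, 20.1, 61.3]
ee_rot: [-180.0, 0.1, -173.0]
force: [-0.1, -0.3, 0.2]
gripper_width: 0.5
gripper_force: 0.0
```

Call:
{"name": "send_rows", "arguments": {"deltas": [[[0, 0, 0.002], [0, 0, 0]], [[0, 0, 0.002], [0, 0, 0]], [[0, 0, 0], [0, 0, 0]], [[0, 0, 0], [0, 0, 0]]]}}

```text
time_s: 6.5
ee_pos: [455.6, 20.0, 59.0]
ee_rot: [180.0, -0.0, -173.0]
force: [-0.7, 0.2, 1.5]
gripper_width: 0.8
gripper_force: 0.9
```

The middle block gives way, so I keep pressing it.

Call:
{"name": "send_rows", "arguments": {"deltas": [[[0, 0, 0.002], [0, 0, 0]], [[0, 0, 0.002], [0, 0, 0]], [[0, 0, 0], [0, 0, 0]], [[0, 0, 0], [0, 0, 0]]]}}

```text
time_s: 6.9
ee_pos: [455.5, 20.0, 58.1]
ee_rot: [180.0, -0.0, -173.0]
force: [-4.6, -0.6, 15.1]
gripper_width: 0.3
gripper_force: 7.2
```

Call:
{"name": "send_rows", "arguments": {"deltas": [[[0, 0, 0.001], [0, 0, 0]], [[0, 0, 0], [0, 0, 0]], [[0, 0, 0], [0, 0, 0]]]}}

```text
time_s: 7.2
ee_pos: [455.5, 20.0, 58.1]
ee_rot: [180.0, -0.0, -173.0]
force: [-6.3, -0.1, 18.2]
gripper_width: 0.6
gripper_force: 9.3
```

The middle block rocked: it sank about 2 mm at the press point under roughly 1.5 N, then went stiff at 15–18 N and was held there. Now I lift, open, move over its centre and look.

Call:
{"name": "send_rows", "arguments": {"deltas": [[[0, 0, -0.006], [0, 0, 0]], [[0, 0, -0.03], [0, 0, 0]], [[0, 0, -0.08], [0, 0, 0]], [[0, 0, -0.08], [0, 0, 0]], [[-0.067, 0, -0.06], [0, 0, 0]], [[-0.067, 0, 0], [0, 0, 0]], [[0, 0, 0], [0, 0, 0]], [[0, 0, 0], [0, 0, 0]], [[0, 0, 0], [0, 0, 0]]], "grip": 0}}

```text
time_s: 8.1
ee_pos: [521.1, 28.0, 183.5]
ee_rot: [180.0, -0.1, -173.0]
force: [0.1, -0.0, 0.7]
gripper_width: 69.7
gripper_force: 0.0
```

Run:
```python
from h import *
s=state(); print(s['time_s'],np.round(s['ee_pos'],1),s['ee_rot'][2])
c=calibration("wrist"); a=grab_frame("wrist"); cv2.imwrite("pics/w1.png",a[:,:,::-1])
c2=calibration("top"); t=grab_frame("top")
for k,im,cc,lo,hi in(("wrist",a,c,2000,90000),("top",t,c2,300,2500)):
    for m in blobs(im,lo,hi):
        r=rect(m); q=np.array([atz(cc,p,46) for p in cv2.boxPoints(r)]); L=[q[1]-q[0],q[2]-q[1]]; e=max(L,key=np.linalg.norm)
        print(k,np.round(r[0]),m.sum(),np.round(atz(cc,r[0],46),1),[round(np.linalg.norm(v)) for v in L],round(np.degrees(np.arctan2(e[1],e[0]))%180,1))
```

```text
8.1 [521.1  28.  183.5] -173.00372784454606
wrist [414. 173.] 9702 [479.4 144.   46. ] [56, 171] 16.1
wrist [152. 185.] 9275 [520.  -92.6  46. ] [58, 159] 13.9
wrist [281. 159.] 5255 [481.5  22.   46. ] [57, 90] 8.5
top [484. 101.] 331 [ 864.7 -671.5   46. ] [84, 63] 99.3
top [ 67. 115.] 305 [833.5 633.6  46. ] [113, 28] 112.6
top [234. 128.] 340 [785.6 113.7  46. ] [94, 93] 136.5
top [307. 128.] 588 [ 783.3 -113.8   46. ] [251, 25] 95.7
top [301. 208.] 935 [531.3 -90.   46. ] [61, 170] 12.2
top [551. 292.] 1567 [ 274.1 -816.5   46. ] [45, 287] 173.4
top [ 80. 366.] 939 [ 82.3 544.4  46. ] [69, 111] 28.9
```

View pics/w1.png

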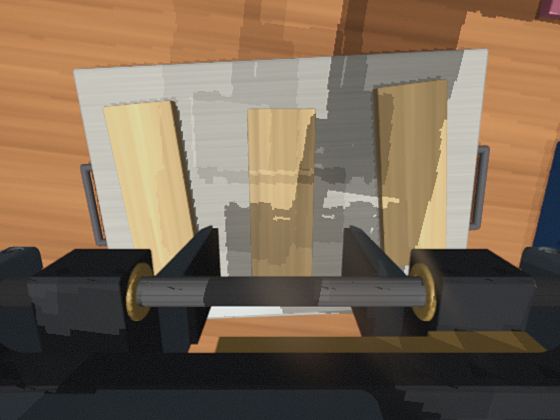

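The wrist view has the block under the open fingers, its near end at pixels (248,109)–(315,109). The finger tips lie clear on both sides.

Run:
```python
from h import *
c=calibration("wrist")
P=[atz(c,p,46) for p in((248,109),(315,109),(250,240),(313,240))]
print(np.round(P,1).tolist()); m=(P[0]+P[1])/2; m2=(P[2]+P[3])/2; d=m2-m; d/=np.linalg.norm(d)
print(m,m2,np.degrees(np.arctan2(d[1],d[0])),"centre",m+85*d)
```

```text
[[442.5, -11.7, 46.0], [435.4, 45.9, 46.0], [562.6, 1.8, 46.0], [555.2, 62.1, 46.0]]
[438.92331033  17.1069251   46.        ] [558.91067574  31.94905891  46.        ] 7.051523409928612 centre [523.28038384  27.54168186  46.        ]
```

Call:
{"name": "send_rows", "arguments": {"deltas": [[[-0.001, 0, 0.07], [0, 0, 0]], [[0, 0, 0.07], [0, 0, 0]], [[0, 0, 0.06], [0, 0, 0]], [[0, 0, 0.04], [0, 0, 0]], [[0, 0, 0.024], [0, 0, 0]], [[0, 0, 0.008], [0, 0, 0]], [[0, 0, 0.004], [0, 0, 0]], [[0, 0, 0], [0, 0, 0]], [[0, 0, 0], [0, 0, 0]]]}}

```text
time_s: 9.1
ee_pos: [523.6, 28.2, 47.4]
ee_rot: [-180.0, 0.1, -173.0]
force: [-1.0, 0.2, 0.8]
gripper_width: 91.1
gripper_force: 0.0
```

Call:
{"name": "send_rows", "arguments": {"deltas": [[[0, 0, 0], [0, 0, 0]], [[0, 0, 0], [0, 0, 0]], [[0, 0, 0], [0, 0, 0]], [[0, 0, 0], [0, 0, 0]], [[0, 0, 0], [0, 0, 0]], [[0, 0, 0], [0, 0, 0]]], "grip": 1, "grip_force": 25}}

```text
time_s: 9.7
ee_pos: [522.9, 28.2, 46.5]
ee_rot: [180.0, 0.0, -173.0]
force: [0.6, 1.0, 1.1]
gripper_width: 59.5
gripper_force: 25.0
```

Call:
{"name": "send_rows", "arguments": {"deltas": [[[0, 0, -0.01], [0, 0, 0]], [[0, 0, -0.03], [0, 0, 0]], [[0, 0, -0.06], [0, 0, 0]], [[0, 0, -0.06], [0, 0, 0]], [[0, 0, -0.04], [0, 0, 0]], [[0, 0, 0], [0, 0, 0]]]}}

```text
time_s: 10.3
ee_pos: [524.7, 28.2, 149.3]
ee_rot: [-180.0, 0.4, -173.0]
force: [0.7, 0.0, -0.6]
gripper_width: 60.0
gripper_force: 25.0
```

Run:
```python
from h import *
C={k:calibration(k) for k in("top","scene")}
pts={}
for k,(x0,y0,x1,y1) in(("top",(382,190,428,248)),("scene",(188,148,242,176))):
    im=grab_frame(k)[:,:,:].copy(); hsv=cv2.cvtColor(im,cv2.COLOR_RGB2HSV)
    m=cv2.inRange(hsv,(0,90,40),(20,255,255))|cv2.inRange(hsv,(170,90,40),(180,255,255)); r=np.zeros_like(m); r[y0:y1,x0:x1]=255; m&=r
    n,l,st,ce=cv2.connectedComponentsWithStats(m)
    pts[k]=[ce[i] for i in range(1,n) if st[i,4]>20]
    for i in range(1,n):
        if st[i,4]>20: print(k,ce[i],st[i],atz(C[k],ce[i],17).round())
    sub=cv2.resize(im[y0-15:y1+15,x0-20:x1+20],None,fx=6,fy=6,interpolation=cv2.INTER_CUBIC); cv2.imwrite(f"pics/tray_{k}.png",sub[:,:,::-1])
for u in pts["top"]:
    for v in pts["scene"]: print(tri(C["top"],u,C["scene"],v).round(1))
```

```text
top [403.71341463 199.89634146] [382 197  44   7 164] [ 557. -408.   17.]
top [406.61585366 238.42073171] [386 236  42   6 164] [ 438. -410.   17.]
scene [198.65671642 149.68656716] [192 148  18   6  67] [ 496. -530.   17.]
scene [226.25301205 156.93975904] [218 150  19  14  83] [ 439. -425.   17.]
scene [197.38095238 167.27380952] [189 160  19  15  84] [ 558. -420.   17.]
scene [237.02777778 173.69444444] [230 171  12   5  36] [ 466. -304.   17.]
[ 549.6 -392.8   94.6]
[ 512.8 -363.7   84. ]
[ 559.5 -409.1   21.9]
[ 504.7 -359.3   26.9]
[ 481.6 -434.4   44.9]
[ 441.1 -411.3   23. ]
[ 488.2 -454.5  -35.2]
[ 428.5 -412.6  -45.8]
```

Call:
{"name": "send_rows", "arguments": {"deltas": [[[0, 0, 0], [0, 0, 0.192]], [[0.0025, -0.03, 0], [0, 0, 0]], [[0.0042, -0.05, 0], [0, 0, 0]], [[0.0059, -0.07, 0], [0, 0, 0]], [[0.0059, -0.07, 0], [0, 0, 0]], [[0.0059, -0.07, 0], [0, 0, 0]], [[0.0059, -0.07, 0], [0, 0, 0]], [[0.0059, -0.07, 0], [0, 0, 0]], [[0.0059, -0.07, 0], [0, 0, 0]], [[0.0059, -0.07, 0], [0, 0, 0]]]}}

```text
time_s: 11.4
ee_pos: [504.8, -259.3, 144.8]
ee_rot: [179.9, -0.2, -178.4]
force: [0.5, -0.3, -2.3]
gripper_width: 59.9
gripper_force: 25.0
```

Call:
{"name": "send_rows", "arguments": {"deltas": [[[0.0059, -0.07, 0], [0, 0, 0]], [[0.0059, -0.07, 0], [0, 0, 0]], [[0.0059, -0.07, 0], [0, 0, 0]], [[0.0042, -0.05, 0], [0, 0, 0]], [[0.0025, -0.037, 0], [0, 0, 0]], [[0, 0, 0], [0, 0, 0]], [[0, 0, 0.05], [0, 0, 0]], [[0, 0, 0.04], [0, 0, 0]], [[0, 0, 0], [0, 0, 0]], [[0, 0, 0], [0, 0, 0]]]}}

```text
time_s: 12.4
ee_pos: [498.0, -405.3, 101.3]
ee_rot: [179.9, -0.0, -178.4]
force: [1.1, -0.4, -1.1]
gripper_width: 59.8
gripper_force: 25.0
```

Run:
```python
from h import *
s=state(); print(s['time_s'],np.round(s['ee_pos'],1),np.round(s['ee_rot'],1),s['force'])
a=grab_frame("wrist"); b=grab_frame("top")[150:290,310:500]
b=cv2.resize(b,(560,413)); cv2.imwrite("pics/w2.png",cv2.resize(np.vstack([a,b]),(400,595))[:,:,::-1])
```

```text
12.4 [ 498.  -405.3  101.3] [ 179.9   -0.  -178.4] [ 1.11179672 -0.37053891 -1.13228661]
```

View pics/w2.png

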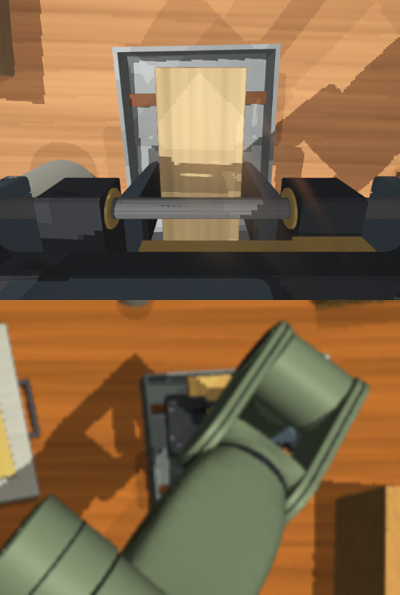

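The block sits centred over the tray between the walls, with a batten end visible on each side of it at about (143,99) and (255,98). I lower it now.

Call:
{"name": "send_rows", "arguments": {"deltas": [[[0, 0, 0.04], [0, 0, 0]], [[0, 0, 0.04], [0, 0, 0]], [[0, 0, 0.03], [0, 0, 0]], [[0, 0, 0.016], [0, 0, 0]], [[0, 0, 0.006], [0, 0, 0]], [[0, 0, 0], [0, 0, 0]], [[0, 0, 0], [0, 0, 0]]]}}

```text
time_s: 13.2
ee_pos: [498.7, -406.6, 36.5]
ee_rot: [-179.9, 0.1, -178.5]
force: [0.3, -0.4, -2.7]
gripper_width: 59.8
gripper_force: 25.0
```

Call:
{"name": "send_rows", "arguments": {"deltas": [[[0, 0, 0.002], [0, 0, 0]], [[0, 0, 0.002], [0, 0, 0]], [[0, 0, 0.001], [0, 0, 0]], [[0, 0, 0], [0, 0, 0]], [[0, 0, 0], [0, 0, 0]]]}}

```text
time_s: 13.7
ee_pos: [498.1, -406.2, 32.9]
ee_rot: [180.0, 0.0, -178.5]
force: [1.1, -0.5, -1.7]
gripper_width: 59.9
gripper_force: 25.0
```

Call:
{"name": "send_rows", "arguments": {"deltas": [[[0, 0, 0.002], [0, 0, 0]], [[0, 0, 0.001], [0, 0, 0]], [[0, 0, 0], [0, 0, 0]], [[0, 0, 0], [0, 0, 0]]]}}

```text
time_s: 14.1
ee_pos: [498.1, -406.1, 31.5]
ee_rot: [-180.0, 0.0, -178.5]
force: [-0.5, 0.3, 0.3]
gripper_width: 59.6
gripper_force: 25.0
```

Call:
{"name": "send_rows", "arguments": {"deltas": [[[0, 0, 0.001], [0, 0, 0]], [[0, 0, 0], [0, 0, 0]], [[0, 0, 0], [0, 0, 0]]]}}

```text
time_s: 14.4
ee_pos: [498.1, -406.1, 31.4]
ee_rot: [-180.0, 0.0, -178.5]
force: [-1.8, 0.7, 4.8]
gripper_width: 59.6
gripper_force: 25.0
```

Call:
{"name": "send_rows", "arguments": {"deltas": [[[0, 0, 0], [0, 0, 0]], [[0, 0, 0], [0, 0, 0]], [[0, 0, 0], [0, 0, 0]], [[0, 0, 0], [0, 0, 0]], [[0, 0, 0], [0, 0, 0]]], "grip": 0.13}}

```text
time_s: 14.9
ee_pos: [498.0, -406.1, 30.7]
ee_rot: [180.0, -0.0, -178.5]
force: [0.6, -0.3, 0.1]
gripper_width: 79.3
gripper_force: 0.0
```

Call:
{"name": "send_rows", "arguments": {"deltas": [[[0, 0, -0.01], [0, 0, 0]], [[0, 0, -0.03], [0, 0, 0]], [[0, 0, -0.06], [0, 0, 0]], [[0, 0, -0.08], [0, 0, 0]], [[0, 0, -0.08], [0, 0, 0]], [[0.05, 0.05, -0.06], [0, 0, 0]], [[0.05, 0.05, 0], [0, 0, 0]], [[0.05, 0.05, 0], [0, 0, 0]], [[0.04, 0.05, 0], [0, 0, 0]], [[0, 0, 0], [0, 0, 0]]]}}

```text
time_s: 15.9
ee_pos: [397.5, -305.7, 191.5]
ee_rot: [179.9, -0.1, -178.5]
force: [0.8, -0.8, 0.4]
gripper_width: 79.1
gripper_force: 0.0
```

Run:
```python
from h import *
s=state(); print(s['time_s'],np.round(s['ee_pos'],1),s['gripper_width'])
b=grab_frame("top"); c=calibration("top")
for m in blobs(b,300,2500):
    r=rect(m); q=np.array([atz(c,p,46) for p in cv2.boxPoints(r)]); L=[q[1]-q[0],q[2]-q[1]]
    if 155<max(map(np.linalg.norm,L))<185: e=max(L,key=np.linalg.norm); print(m.sum(),atz(c,r[0],46).round(),atz(c,r[0],31).round(),[round(np.linalg.norm(v)) for v in L],round(np.degrees(np.arctan2(e[1],e[0]))%180,1))
a=grab_frame("scene"); cv2.imwrite("pics/end.png",cv2.resize(np.vstack([cv2.resize(a[110:300,140:400],(560,409)),cv2.resize(b[140:280,180:450],(560,290))]),(470,590))[:,:,::-1])
```

```text
15.9 [ 397.5 -305.7  191.5] 79.09969615452778
1101 [532. -90.  46.] [535. -90.  31.] [61, 171] 12.2
1146 [486. 146.  46.] [489. 148.  31.] [61, 171] 14.2
```

View pics/end.png

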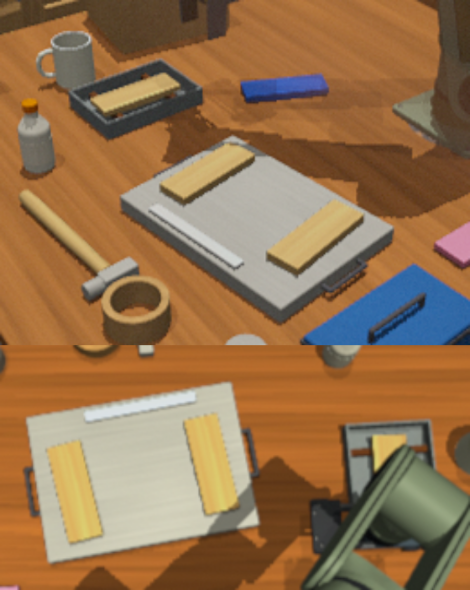

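The block lies across both battens in the tray, centred at about (135,95) in the scene part. The flat blocks measure the same positions as at the start, and nothing else appears moved.

```bash
python3 -c "
from workcell import *
print(job_done())"
```

```text
the job is handed in; nothing more can be done
None
```

I handed the job in: the middle block was the bowed one, and after holding it rocked on the plate I laid it across both tray battens; I pressed the left block and it was flat, did not press the right one, and neither moved.

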